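# Close and test a linear guide rail

## Task

The bolt-hole caps of this guide rail still stand proud and would tear the carriage's seals: press all four down flush with a fingertip. Then feel the result by drawing a fingertip lightly along the top of the rail in one stroke, touching it all the way from the bare end beyond the first cap to the last cap before the carriage, and finally push the carriage over the caps right up to the stop at the bare end. Grasp nothing, and leave the things lying round about where they are.

Things in the scene. Friction and masses are not known exactly. Their poses are not given: they have to be found in the camera images.
- rail: Steel guide rail, 470 long, 28 wide, 26 high, on an aluminium plate (110 x 530 x 15) fixed to the worktop. Origin: centre of the rail's underside, 15 above the worktop; rail top at z = +26. y runs along the rail from its bare end (y = -235) to the carriage's end (+235), x across, z up. Cross-bar stops with rubber buffers at y = +-249 reach no more than 1 above the rail top.
- bare_end (a point): Point on the centreline of the rail top near its bare end (rail y = -205): 30 from the end of the rail, 40 from the centre of cap 1. The feeling stroke starts here.
- carriage (a joint): Travel of the steel carriage (block 90 wide, 96 long, top 19 above the rail top, too wide to grip). 0 = parked (centre at rail y = +178); grows towards the bare end; 0.358 = against the buffers there (centre at y = -180). Starts at 0 to 0.02. About 5 N to push; stays where left; cannot leave the rail.
- carriage_back (a point): Centre of the carriage's rear end face, the one that looks away from the caps, towards rail +y (48 behind the carriage's centre; 10 above the rail top). The face is 72 wide and reaches from 3 to 18 above the rail top; the rail top in front of it is free, so push here towards rail -y.
- cap_1_top (a point): Top centre of cap 1, a round black plastic plug 14 in diameter in a bolt hole on the rail's centreline at rail y = -165 (the one nearest the bare end). Moves with the cap; flush means level with the rail top.
- cap_1 (a joint): How far cap 1 is pressed down: 0 = stands 5 mm proud of the rail top, 0.0047 = fully home (flush to 0.3 mm). Starts between 0 and 0.0015. Tight push fit: takes 5 N, stays where it is left, does not spring back.
- cap_2_top (a point): Top centre of cap 2, a round black plastic plug 14 in diameter in a bolt hole on the rail's centreline at rail y = -85 (counted from the bare end). Moves with the cap; flush means level with the rail top.
- cap_2 (a joint): How far cap 2 is pressed down: 0 = stands 5 mm proud of the rail top, 0.0047 = fully home (flush to 0.3 mm). Starts between 0 and 0.0015. Tight push fit: takes 5 N, stays where it is left, does not spring back.
- cap_3_top (a point): Top centre of cap 3, a round black plastic plug 14 in diameter in a bolt hole on the rail's centreline at rail y = -5 (counted from the bare end). Moves with the cap; flush means level with the rail top.
- cap_3 (a joint): How far cap 3 is pressed down: 0 = stands 5 mm proud of the rail top, 0.0047 = fully home (flush to 0.3 mm). Starts between 0 and 0.0015. Tight push fit: takes 5 N, stays where it is left, does not spring back.
- cap_4_top (a point): Top centre of cap 4, a round black plastic plug 14 in diameter in a bolt hole on the rail's centreline at rail y = 75 (the one nearest the carriage). Moves with the cap; flush means level with the rail top.
- cap_4 (a joint): How far cap 4 is pressed down: 0 = stands 5 mm proud of the rail top, 0.0047 = fully home (flush to 0.3 mm). Starts between 0 and 0.0015. Tight push fit: takes 5 N, stays where it is left, does not spring back.
- parts_brush: Bystander, not to be disturbed: flat wooden brush, 40 x 218 x 13, lying along the front of the axis. Origin: centre of its underside.
- bolt_0: Bystander, not to be disturbed: loose hexagon bolt, 18 x 42 x 16, behind the axis. Origin: centre of its underside.
- bolt_1: Bystander, not to be disturbed: loose hexagon bolt, 18 x 42 x 16, behind the axis. Origin: centre of its underside.
- marker: Bystander, not to be disturbed: marker pen, 14 x 131 x 15, lying behind the axis. Origin: centre of its underside.
- t_wrench: Bystander, not to be disturbed: T-handled wrench, 110 x 110 x 17, at the right of the axis. Origin: centre of its underside.
- parts_dish: Bystander, not to be disturbed: round metal dish with three spare caps in it, 106 across, 24 high, at the left of the worktop. Origin: centre of its underside.

How it is judged (in metres and radians):
On the way, in this order (a step that is already met when the one before it is completed fails the run):
1. all four caps are pressed flush (less than 1.5 mm proud) while the carriage is still parked (value of joint each of cap_1, cap_2, cap_3, cap_4 above 0.0035 m and value of joint carriage below 0.04 m), for 0.1 s.
2. touching lightly, the stroke starts at the bare end of the rail, beyond the first cap (contact force between the fingers and rail between 0.3 and 30 N and y of the grasp point in the frame of rail between -0.25 and -0.185 m), for 0.02 s.
3. still touching lightly, it passes over the first cap (contact force between the fingers and rail between 0.3 and 30 N and y of the grasp point in the frame of rail between -0.185 and -0.145 m), for 0.02 s.
4. then between the first and second cap (contact force between the fingers and rail between 0.3 and 30 N and y of the grasp point in the frame of rail between -0.145 and -0.105 m), for 0.02 s.
5. over the second cap (contact force between the fingers and rail between 0.3 and 30 N and y of the grasp point in the frame of rail between -0.105 and -0.065 m), for 0.02 s.
6. between the second and third cap (contact force between the fingers and rail between 0.3 and 30 N and y of the grasp point in the frame of rail between -0.065 and -0.025 m), for 0.02 s.
7. over the third cap (contact force between the fingers and rail between 0.3 and 30 N and y of the grasp point in the frame of rail between -0.025 and 0.015 m), for 0.02 s.
8. between the third and fourth cap (contact force between the fingers and rail between 0.3 and 30 N and y of the grasp point in the frame of rail between 0.015 and 0.055 m), for 0.02 s.
9. and reaches the fourth cap, short of the carriage (contact force between the fingers and rail between 0.3 and 30 N and y of the grasp point in the frame of rail between 0.06 and 0.125 m), for 0.02 s.
10. the carriage stands at the stop at the bare end (value of joint carriage above 0.35 m), for 0.2 s.
At the end, for the whole second after the job is handed in: All four caps less than 1.5 mm proud of the rail top, the carriage at rest within 8 mm of the stop at the bare end, and no bystander more than 15 mm from where it lay (value of joint each of cap_1, cap_2, cap_3, cap_4 above 0.0035 m and value of joint carriage above 0.35 m and velocity of joint carriage between -0.01 and 0.01 m/s and distance of each of parts_brush, bolt_0, bolt_1, marker, t_wrench, parts_dish from where it was at the start of the episode below 0.015 m); the robot touches nothing.
It fails at once if the carriage is pushed over a cap that stands more than 1.5 mm proud (value of joint carriage above 0.045 m and value of joint any of cap_1, cap_2, cap_3, cap_4 below 0.0035 m).
It fails at once if the fingers press on the rail or its caps with more than 80 N (contact force between the fingers and rail above 80 N).
It fails at once if a bystander is lifted, carried or pushed more than 15 mm away (not (distance of parts_brush from where it was at the start of the episode below 0.015 m) or not (distance of bolt_0 from where it was at the start of the episode below 0.015 m) or not (distance of bolt_1 from where it was at the start of the episode below 0.015 m) or not (distance of marker from where it was at the start of the episode below 0.015 m) or not (distance of t_wrench from where it was at the start of the episode below 0.015 m) or not (distance of parts_dish from where it was at the start of the episode below 0.015 m)).
It also fails if it takes over 64 s, if anything falls off the work surface, if the arm or the gripper's body presses on something with over 40 N, if the wrist force passes 120 N, or if a joint passes its speed limit or range.

## Robot

A 7-joint arm with a two-finger parallel gripper is mounted at the origin on a cart in front of the work surface, level with it; the furniture and walls round the work are solid. World frame = base frame: x ahead of the robot, y to its left, z up, the work surface at z = 0. Lengths are in mm, angles in rad, forces in N, time in s.
With the tool pointing down it reaches from about 400 to 850 mm from the base axis. Payload 10.4 kg.
Tool frame: the origin (TCP) lies midway between the tips of the shut fingers; the grasp point (between the pads) lies 19 mm behind it; z points along the fingers, y is the line along which they close (so a half turn about z gives the same grasp; the last joint's range is limited). The gripper opens to 85 mm and grips with 20 to 120 N. Pads are 22 mm wide; open, the fingers measure 114 mm over their backs; the gripper's body (76 mm by 85 mm) begins 54 mm behind the grasp point. The pads swing forward as they close: fully open they stand 13 mm farther back than shut.
Start: joints at [1.145, 0.332, -0.065, 1.46, 0.022, 1.35, -0.088], TCP at [245.02, -574.992, 231.338] pointing down, gripper open.
Joint ranges: [-2.6, 2.6], [-0.5, 2.12], [-1.47, 1.34], [0.16, 2.42], [-1.27, 4.41], [0.06, 2.06], [-2.6, 2.6]. Speed limits (rad/s): [2.22, 2.22, 2.79, 2.79, 3.14, 3.14, 3.14].

## Interface

Orientations are given as a 3x3 rotation matrix whose columns are the frame's x, y, z axes.
In Python, from bench import r, vision, sign_off gives the robot as it stands.
- The arm moves only by the shell command python3 -m jog 'ROWS' [FORCE]. ROWS is JSON, a list that holds one entry, the list of rows, each a list of 7 numbers: the turn, a rotation vector about the world's x, y, z in units of 6 degrees (1.0 is 6 degrees), then the shift along the world's x, y, z in units of 30 mm (1.0 is 30 mm), then the closure, from -1 (fully open) to 1 (shut). A call has 1 to 12 rows; each row shifts and turns the commanded pose from where the row before left it; what a row does not reach is not made up. A row lasts 1/8 s, in which the tool goes at most 62.5 mm and 10.7 degrees, less where a joint would pass 70% of its speed; a pose out of reach is approached as far as the arm can. A call is refused whole if a number of a shift passes 1 or a number of a turn 1, either way. A call with a gripper value outside its range is refused whole. The fingers move at their own pace and stop on an object; FORCE is the grip in N (left out, the last holds). Time passes only in rows, so rows that do not move let the fingers close. It gives the time, the measured TCP pose, the force, the opening and the grip force at its end, in the units of the state.
- r.read_state(): the state, without advancing time (a new reading comes with each control period).
- vision.read_camera(name): name is "scene" or "top"; returns a dict with "image" (400x640x3 uint8, blue, green, red), "intrinsics" (3x3 intrinsics, pixels), "extrinsics" (4x4, takes a point from camera to world coordinates). Camera axes: x right, y down, z forward; pixel columns grow to the right and rows downward; lengths in mm; the calibration is good to about 2 mm. A picture is of the moment at which its call begins. There is no depth.
- sign_off(): hands the job in; it is judged then, once.
The state is a dict: "clock": time; "joint_positions": joint angles; "joint_velocities": joint speeds; "tau": joint torques, N m; "position": TCP position; "tcp_rot": TCP orientation; "contact_force": force on the tool from outside, world axes, zero at the start; "torque": the same for the moment, N m; "finger_gap": finger opening in mm; "grip_force": force on a finger pad.
Only numpy, scipy, OpenCV 4.12 (cv2) and the standard library are available. Lean on these libraries where they do the work, as an engineer would, in place of code of your own. Each camera call takes 0.05 s, during which the arm holds its last target. There are 200 camera calls.

## Working session

There is one attempt and no reset: what is moved stays moved. The work goes in short steps, Python scripts to look and compute and a shell command to move; the robot and the scene stay as the last step left them, time stands still between calls to the robot, and variables do not carry over. Pictures are saved under pics/ and viewed, at most 10 in all, crops included, and the job is handed in when it is done.

```bash
ls; mkdir -p pics
python3 - <<'E'
from bench import r, vision
import cv2, json, numpy as np
s=r.read_state(); print(s['clock'],s['position'],s['tcp_rot'],s['finger_gap'],s['contact_force'])
for n in ("scene","top"):
    c=vision.read_camera(n); cv2.imwrite(f"pics/{n}0.png",c["image"]); print(n,np.round(c["intrinsics"],1).tolist(),np.round(c["extrinsics"],3).tolist())
    np.savez(f"{n}.npz",K=c["intrinsics"],T=c["extrinsics"])
E
```

```text
pics
0.0 [ 244.84468247 -574.62035135  230.48123984] [[ 9.19946614e-01  3.92043135e-01 -6.39327115e-04]
 [ 3.92043651e-01 -9.19945643e-01  1.33808550e-03]
 [-6.35589608e-05 -1.48161136e-03 -9.99998900e-01]] 85.2431772503569 [ 0.6375392   0.05538629 -0.08993511]
scene [[427.6, 0.0, 319.1], [0.0, 427.6, 200.3], [0.0, 0.0, 1.0]] [[-0.895, -0.265, 0.358, 105.227], [-0.445, 0.486, -0.752, 925.518], [0.025, -0.833, -0.553, 748.141], [0.0, 0.0, 0.0, 1.0]]
top [[431.8, 0.0, 317.1], [0.0, 431.8, 206.9], [0.0, 0.0, 1.0]] [[0.051, -0.977, 0.205, 258.672], [-0.999, -0.05, 0.011, -9.841], [-0.0, -0.205, -0.979, 1482.668], [0.0, 0.0, 0.0, 1.0]]
```

View pics/scene0.png

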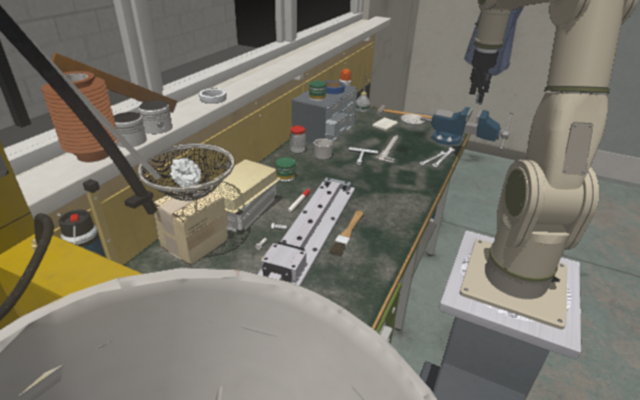

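View pics/top0.png

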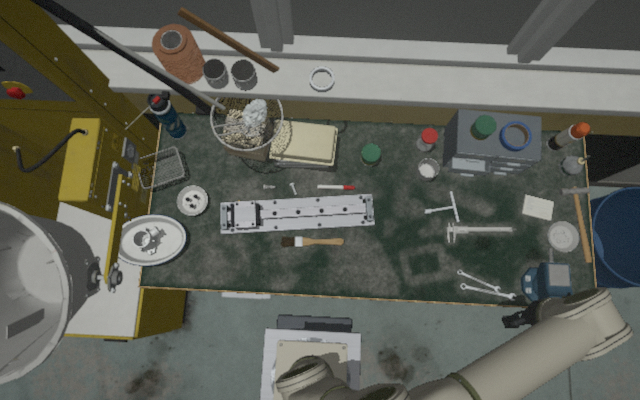

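The top view shows the axis lying along world y: carriage at about (243,214), bare end at about (370,210). The caps lie between them. I'll zoom in for the details.

Run:
```python
import cv2
a=cv2.imread('pics/top0.png')[180:260,210:390]
cv2.imwrite('pics/topc.png',cv2.resize(a,None,fx=4.4,fy=4.4,interpolation=cv2.INTER_CUBIC))
b=cv2.imread('pics/scene0.png')[170:300,240:370]
cv2.imwrite('pics/scenec.png',cv2.resize(b,None,fx=4.6,fy=4.6,interpolation=cv2.INTER_CUBIC))
```

```text
(no output)
```

View pics/topc.png

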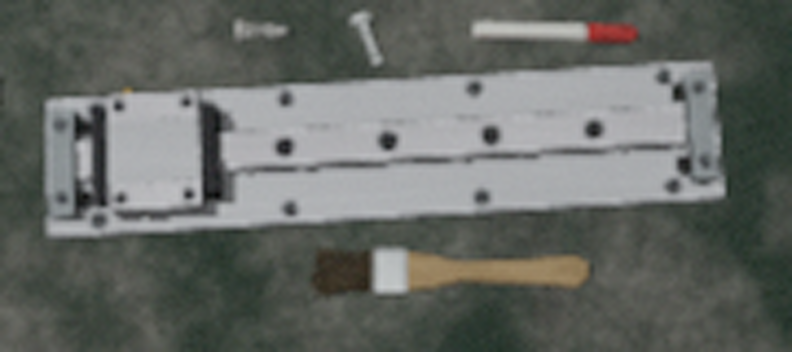

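View pics/scenec.png

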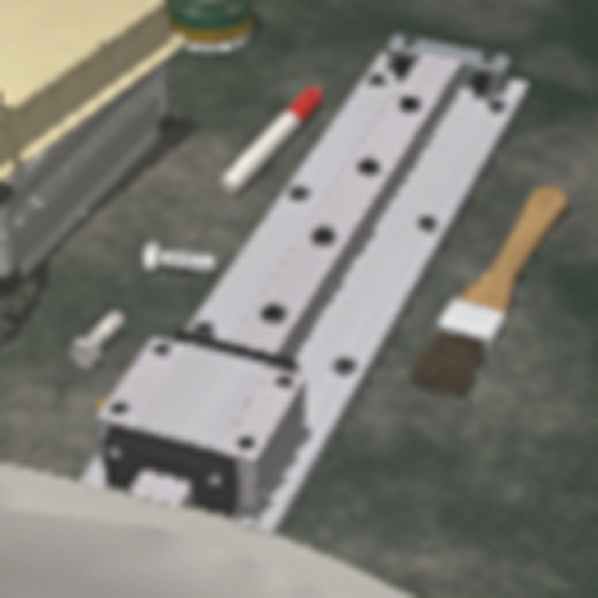

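The caps show as dark spots. In the top crop they run from cap 4 at (284,147) to cap 1 at (593,129), and in the scene crop from cap 1 at (410,104) to cap 4 at (273,314). I'll find their centroids and triangulate.

```bash
cat > h.py <<'E'
import cv2,numpy as np
def cam(n): d=np.load(n+'.npz'); return d['K'],d['T']
def centroid(img,u,v,w=4):
    g=cv2.cvtColor(img,cv2.COLOR_BGR2GRAY).astype(float); u0,v0=int(round(u)),int(round(v))
    p=g[v0-w:v0+w+1,u0-w:u0+w+1]; d=np.clip(np.percentile(p,60)-25-p,0,None)
    yy,xx=np.mgrid[v0-w:v0+w+1,u0-w:u0+w+1]
    d=d*((xx-u)**2+(yy-v)**2<=12)
    return (d*xx).sum()/d.sum(),(d*yy).sum()/d.sum()
def ray(n,p):
    K,T=cam(n); return T[:3,3],T[:3,:3]@np.linalg.solve(K,[p[0],p[1],1.])
def plane(n,p,z): o,d=ray(n,p); return o+d*(z-o[2])/d[2]
def tri(p,q):
    o1,d1=ray('top',p);o2,d2=ray('scene',q)
    t=np.linalg.lstsq(np.c_[d1,-d2],o2-o1,rcond=None)[0]
    a,b=o1+t[0]*d1,o2+t[1]*d2; return (a+b)/2,np.linalg.norm(a-b)
E
python3 - <<'E'
from h import *
t=cv2.imread('pics/top0.png');s=cv2.imread('pics/scene0.png')
T=[(593,129),(490,135),(389,141),(284,147)];S=[(410,104),(369,167),(322,236),(273,314)]
P=[]
for a,b in zip(T,S):
    p=centroid(t,(a[0]+.5)/4.4-.5+210,(a[1]+.5)/4.4-.5+180);q=centroid(s,(b[0]+.5)/4.6-.5+240,(b[1]+.5)/4.6-.5+170)
    x,e=tri(p,q);pl=plane('top',p,45);P.append(pl)
    print(np.round(p,2),np.round(q,2),np.round(x,1),round(e,1),np.round(pl,1),np.round(plane('scene',q,45),1))
P=np.array(P);ys=np.array([-165,-85,-5,75])
sx=np.polyfit(ys,P[:,0],1);sy=np.polyfit(ys,P[:,1],1);print(sx,sy,np.hypot(sx[0],sy[0]))
for n,y in [('bare',-205),('c1',-165),('c2',-85),('c3',-5),('c4',75),('cb',226),('end',-180+48)]:print(n,np.polyval(sx,y).round(1),np.polyval(sy,y).round(1))
E
```

```text
[344.5  208.95] [328.62 192.19] [556.8 -87.6  42.9] 1.3 [557.  -87.3  45. ] [554.8 -84.7  45. ]
[321.08 210.33] [319.69 205.79] [548.   -8.2  42.8] 1.2 [548.1  -8.   45. ] [546.   -5.4  45. ]
[297.72 211.62] [309.82 220.86] [539.5  70.9  42.4] 1.3 [539.6  70.9  45. ] [537.2  74.   45. ]
[274.2  212.94] [298.97 237.65] [530.6 150.3  42.2] 1.7 [530.9 150.3  45. ] [528.1 153.3  45. ]
[-1.08330281e-01  5.39044102e+02] [ 0.98973886 76.01714742] 0.9956497711427222
bare 561.3 -126.9
c1 556.9 -87.3
c2 548.3 -8.1
c3 539.6 71.1
c4 530.9 150.2
cb 514.6 299.7
end 553.3 -54.6
```

The triangulated heights are about 43, against an expected 45; the 80 mm spacing comes out at 79.6, so it all fits. The rail's yaw is about 6.2°. Next: shut the fingers and move above cap 1.

```bash
R="0,0,-0.235,0.612,0.957,0,1"; python3 -m jog '[[[0,0,-0.235,0.61,0.957,0,1],[0,0,-0.235,0.61,0.957,0,1],[0,0,-0.235,0.61,0.957,0,1],[0,0,-0.235,0.61,0.957,0,1],[0,0,-0.235,0.61,0.957,0,1],[0,0,-0.235,0.61,0.957,0,1],[0,0,-0.235,0.61,0.957,0,1],[0,0,-0.235,0.61,0.957,0,1],[0,0,-0.235,0.61,0.957,0,1],[0,0,-0.235,0.61,0.957,0,1],[0,0,-0.235,0.61,0.957,0,1],[0,0,-0.235,0.61,0.957,0,1]]]' 40
python3 -m jog '[[[0,0,0,0.61,0.957,0,1],[0,0,0,0.61,0.957,0,1],[0,0,0,0.61,0.957,-0.5,1],[0,0,0,0.61,0.957,-1,1],[0,0,0,0.61,0.957,-1,1],[0,0,0,0,0,-1,1],[0,0,0,0,0,0,1],[0,0,0,0,0,0,1]]]'
```

```text
clock: 1.6
position: [464.9, -229.4, 231.1]
tcp_rot: [[0.994, 0.106, -0.0], [0.106, -0.994, 0.0], [-0.0, -0.0, -1.0]]
contact_force: [-0.0, -0.7, 0.8]
finger_gap: 0.2
grip_force: 0.0
clock: 2.6
position: [556.5, -87.5, 127.4]
tcp_rot: [[0.994, 0.106, 0.001], [0.106, -0.994, -0.0], [0.001, 0.0, -1.0]]
contact_force: [0.3, 0.3, 0.6]
finger_gap: 0.5
grip_force: 0.0
```

```bash
python3 -m jog '[[[0,0,0,0,0,-1,1],[0,0,0,0,0,-1,1],[0,0,0,0,0,-0.4,1],[0,0,0,0,0,0,1]]]'
python3 - <<'E'
from bench import vision
import cv2
s=vision.read_camera('scene')['image'];cv2.imwrite('pics/scene1.png',s)
t=vision.read_camera('top')['image']
a=cv2.resize(s[160:260,270:370],(600,600),interpolation=cv2.INTER_CUBIC)
cv2.imwrite('pics/c1.png',a)
E
```

```text
clock: 3.1
position: [556.3, -87.2, 54.9]
tcp_rot: [[0.994, 0.107, 0.0], [0.107, -0.994, -0.0], [0.0, 0.0, -1.0]]
contact_force: [0.6, -1.3, -0.7]
finger_gap: -0.0
grip_force: 0.0
```

View pics/c1.png

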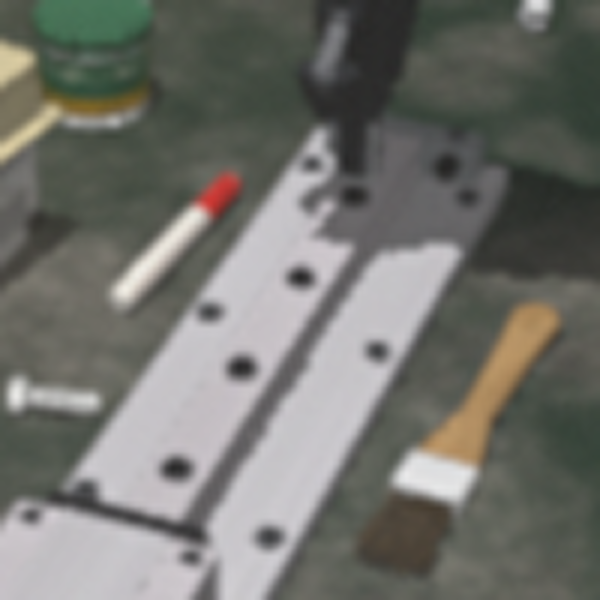

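The fingertip is about 10 mm above cap 1 (tip at crop (350,175), cap at (352,196)), and they line up. I'll press gently.

```bash
python3 -m jog '[[[0,0,0,0,0,-0.2,1],[0,0,0,0,0,-0.1,1],[0,0,0,0,0,-0.05,1],[0,0,0,0,0,0,1]]]'
python3 -m jog '[[[0,0,0,0,0,-0.05,1],[0,0,0,0,0,0,1]]]'
python3 -m jog '[[[0,0,0,0,0,-0.03,1],[0,0,0,0,0,0,1]]]'
python3 -m jog '[[[0,0,0,0,0,-0.03,1],[0,0,0,0,0,0,1]]]'
```

```text
clock: 3.7
position: [556.3, -87.0, 44.0]
tcp_rot: [[0.994, 0.107, 0.0], [0.107, -0.994, -0.0], [0.0, 0.0, -1.0]]
contact_force: [0.3, -0.0, 2.3]
finger_gap: -0.0
grip_force: 1.3
clock: 3.95
position: [556.3, -87.0, 42.4]
tcp_rot: [[0.994, 0.107, 0.0], [0.107, -0.994, -0.0], [0.0, 0.0, -1.0]]
contact_force: [-0.4, -0.7, 3.9]
finger_gap: -0.2
grip_force: 1.7
clock: 4.2
position: [556.3, -87.0, 41.5]
tcp_rot: [[0.994, 0.107, 0.0], [0.107, -0.994, -0.0], [0.0, 0.0, -1.0]]
contact_force: [0.5, -1.0, 4.3]
finger_gap: -0.4
grip_force: 1.9
clock: 4.45
position: [556.3, -87.0, 41.3]
tcp_rot: [[0.994, 0.107, 0.0], [0.107, -0.994, -0.0], [0.0, 0.0, -1.0]]
contact_force: [-3.3, -0.3, 13.5]
finger_gap: -0.0
grip_force: 6.3
```

Cap 1 is home: 13.5 N at z = 41.3, which is the rail top. On to cap 2.

```bash
python3 -m jog '[[[0,0,0,0,0,0.4,1],[0,0,0,-0.09,0.88,0,1],[0,0,0,-0.09,0.88,0,1],[0,0,0,-0.09,0.88,0,1],[0,0,0,0,0,-0.2,1],[0,0,0,0,0,-0.1,1],[0,0,0,0,0,-0.05,1],[0,0,0,0,0,-0.05,1],[0,0,0,0,0,0,1],[0,0,0,0,0,0,1]]]'
```

```text
clock: 5.7
position: [548.2, -8.0, 41.3]
tcp_rot: [[0.994, 0.107, 0.0], [0.107, -0.994, -0.0], [0.0, 0.0, -1.0]]
contact_force: [-5.2, 2.6, 12.2]
finger_gap: -0.1
grip_force: 6.1
```

```bash
python3 -m jog '[[[0,0,0,0,0,0.4,1],[0,0,0,-0.096,0.88,0,1],[0,0,0,-0.096,0.88,0,1],[0,0,0,-0.096,0.88,0,1],[0,0,0,0,0,-0.2,1],[0,0,0,0,0,-0.1,1],[0,0,0,0,0,-0.05,1],[0,0,0,0,0,-0.05,1],[0,0,0,0,0,0,1],[0,0,0,0,0,0,1]]]'
python3 -m jog '[[[0,0,0,0,0,0.4,1],[0,0,0,-0.096,0.88,0,1],[0,0,0,-0.096,0.88,0,1],[0,0,0,-0.096,0.88,0,1],[0,0,0,0,0,-0.2,1],[0,0,0,0,0,-0.1,1],[0,0,0,0,0,-0.05,1],[0,0,0,0,0,-0.05,1],[0,0,0,0,0,0,1],[0,0,0,0,0,0,1]]]'
```

```text
clock: 6.95
position: [539.7, 70.9, 41.3]
tcp_rot: [[0.994, 0.106, 0.001], [0.106, -0.994, -0.001], [0.001, 0.001, -1.0]]
contact_force: [-4.8, 1.5, 11.0]
finger_gap: -0.2
grip_force: 5.9
clock: 8.2
position: [531.0, 150.0, 41.3]
tcp_rot: [[0.994, 0.106, 0.0], [0.106, -0.994, -0.001], [0.0, 0.001, -1.0]]
contact_force: [-5.6, -0.5, 11.9]
finger_gap: 0.2
grip_force: 6.1
```

```bash
python3 -m jog '[[[0,0,0,0,0,0.5,1],[0,0,0,0.1,-0.92,0,1],[0,0,0,0.1,-0.92,0,1],[0,0,0,0.1,-0.92,0,1],[0,0,0,0.1,-0.92,0,1],[0,0,0,0.1,-0.92,0,1],[0,0,0,0.1,-0.92,0,1],[0,0,0,0.1,-0.92,0,1],[0,0,0,0.1,-0.92,0,1],[0,0,0,0.1,-0.92,0,1],[0,0,0,0.1,-0.92,0,1],[0,0,0,0,0,0,1]]]'
python3 -m jog '[[[0,0,0,0,0,-0.3,1],[0,0,0,0,0,-0.15,1],[0,0,0,0,0,-0.05,1],[0,0,0,0,0,0,1],[0,0,0,0,0,0,1]]]'
```

```text
clock: 9.7
position: [560.5, -129.1, 55.9]
tcp_rot: [[0.995, 0.102, 0.0], [0.102, -0.995, -0.002], [-0.0, 0.002, -1.0]]
contact_force: [0.3, 0.4, -0.0]
finger_gap: -0.1
grip_force: 0.0
clock: 10.32
position: [560.4, -124.4, 41.2]
tcp_rot: [[0.994, 0.109, -0.001], [0.109, -0.994, -0.0], [-0.001, 0.0, -1.0]]
contact_force: [-5.8, 0.7, 12.4]
finger_gap: 0.0
grip_force: 6.0
```

Rail touched at the bare end with 12 N. Now the stroke.

```bash
python3 -m jog '[[[0,0,0,-0.054,0.5,0,1],[0,0,0,-0.054,0.5,0,1],[0,0,0,-0.054,0.5,0,1],[0,0,0,-0.054,0.5,0,1]]]'
```

```text
clock: 10.82
position: [554.9, -65.3, 41.2]
tcp_rot: [[0.994, 0.107, 0.002], [0.107, -0.994, -0.001], [0.002, 0.002, -1.0]]
contact_force: [-0.3, -3.8, 5.6]
finger_gap: -0.1
grip_force: 3.0
```

```bash
python3 -m jog '[[[0,0,0,-0.055,0.5,-0.01,1],[0,0,0,-0.055,0.5,0,1],[0,0,0,-0.055,0.5,0,1],[0,0,0,-0.055,0.5,0,1],[0,0,0,-0.055,0.5,0,1],[0,0,0,-0.055,0.5,0,1],[0,0,0,-0.055,0.5,0,1]]]'
python3 -m jog '[[[0,0,0,-0.055,0.5,0,1],[0,0,0,-0.055,0.5,0,1],[0,0,0,-0.055,0.5,0,1],[0,0,0,-0.055,0.5,0,1],[0,0,0,-0.055,0.5,0,1],[0,0,0,-0.055,0.5,0,1],[0,0,0,-0.055,0.5,0,1]]]'
python3 -m jog '[[[0,0,0,-0.02,0.2,0,1],[0,0,0,0,0,0,1],[0,0,0,0,0,0,1]]]'
```

```text
clock: 11.7
position: [543.7, 39.2, 41.1]
tcp_rot: [[0.994, 0.107, 0.002], [0.107, -0.994, -0.002], [0.002, 0.002, -1.0]]
contact_force: [1.0, -7.2, 9.3]
finger_gap: -0.2
grip_force: 4.4
clock: 12.58
position: [532.2, 143.8, 41.2]
tcp_rot: [[0.994, 0.107, 0.002], [0.107, -0.994, -0.002], [0.002, 0.002, -1.0]]
contact_force: [0.5, -8.7, 12.1]
finger_gap: 0.2
grip_force: 6.1
clock: 12.95
position: [531.5, 150.8, 41.4]
tcp_rot: [[0.994, 0.108, 0.002], [0.108, -0.994, -0.001], [0.002, 0.001, -1.0]]
contact_force: [-0.2, -3.4, 11.2]
finger_gap: -0.1
grip_force: 5.6
```

Stroke done. Now up and over the carriage to behind it.

```bash
python3 -m jog '[[[0,0,0,0,0,1,1],[0,0,0,0,0,1,1],[0,0,0,-0.098,0.86,0,1],[0,0,0,-0.098,0.86,0,1],[0,0,0,-0.098,0.86,0,1],[0,0,0,-0.098,0.86,0,1],[0,0,0,-0.098,0.86,0,1],[0,0,0,-0.098,0.86,0,1],[0,0,0,-0.098,0.86,0,1],[0,0,0,0,0,0,1],[0,0,0,0,0,0,1]]]'
python3 - <<'E'
from bench import vision
import cv2
s=vision.read_camera('scene')['image'];t=vision.read_camera('top')['image']
a=cv2.resize(s[190:310,240:360],(480,480),interpolation=cv2.INTER_CUBIC)
cv2.imwrite('pics/c2.png',a)
E
```

```text
clock: 14.32
position: [509.8, 330.8, 99.8]
tcp_rot: [[0.994, 0.108, -0.0], [0.108, -0.994, -0.001], [-0.001, 0.001, -1.0]]
contact_force: [-0.8, 0.6, -0.8]
finger_gap: -0.1
grip_force: 0.0
```

View pics/c2.png

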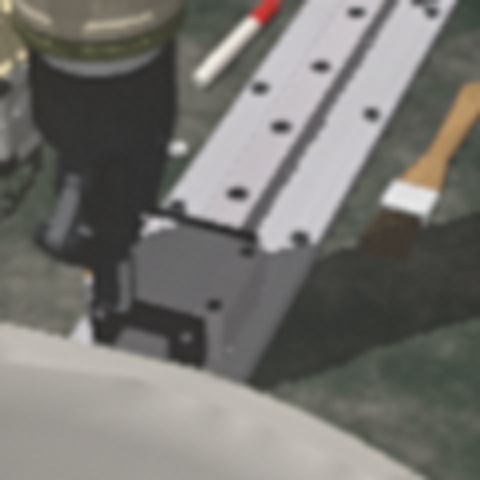

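The scene crop shows the finger behind the carriage's rear face, with the tip near (110,310) and still above it. The caps look flush, and the brush and marker haven't moved. In the first top view the rear edge is at rail y ≈ 220, so there is room to go down.

```bash
python3 -m jog '[[[0,0,0,0,0,-0.8,1],[0,0,0,0,0,-0.4,1],[0,0,0,0,0,-0.2,1],[0,0,0,0,0,-0.2,1],[0,0,0,0,0,0,1],[0,0,0,0,0,0,1]]]'
python3 -m jog '[[[0,0,0,0.033,-0.3,0,1],[0,0,0,0.033,-0.3,0,1],[0,0,0,0.033,-0.3,0,1],[0,0,0,0.033,-0.3,0,1],[0,0,0,0,0,0,1]]]'
```

```text
clock: 15.18
position: [510.2, 331.5, 52.7]
tcp_rot: [[0.994, 0.107, 0.001], [0.107, -0.994, 0.0], [0.001, -0.0, -1.0]]
contact_force: [0.3, 0.2, 0.6]
finger_gap: 0.1
grip_force: 0.0
clock: 15.8
position: [514.3, 294.2, 52.4]
tcp_rot: [[0.994, 0.106, 0.0], [0.106, -0.994, -0.001], [0.0, 0.001, -1.0]]
contact_force: [0.8, -1.8, 2.0]
finger_gap: -0.3
grip_force: 1.1
```

```bash
python3 -m jog '[[[0,0,0,0.033,-0.3,0,1],[0,0,0,0.033,-0.3,0,1],[0,0,0,0.055,-0.5,0,1],[0,0,0,0.055,-0.5,0,1]]]'
python3 -m jog '[[[0,0,0,0.055,-0.5,0,1],[0,0,0,0.055,-0.5,0,1],[0,0,0,0.055,-0.5,0,1],[0,0,0,0.055,-0.5,0,1],[0,0,0,0.055,-0.5,0,1],[0,0,0,0.055,-0.5,0,1],[0,0,0,0.055,-0.5,0,1]]]'
```

```text
clock: 16.3
position: [519.2, 248.3, 52.5]
tcp_rot: [[0.994, 0.109, 0.001], [0.109, -0.994, 0.002], [0.001, -0.002, -1.0]]
contact_force: [2.2, 5.2, 0.0]
finger_gap: 0.2
grip_force: 2.7
clock: 17.18
position: [530.9, 143.2, 52.5]
tcp_rot: [[0.994, 0.109, 0.001], [0.109, -0.994, 0.002], [0.001, -0.002, -1.0]]
contact_force: [1.8, 6.1, -0.5]
finger_gap: -0.2
grip_force: 2.7
```

```bash
python3 -m jog '[[[0,0,0,0.055,-0.5,0,1],[0,0,0,0.055,-0.5,0,1],[0,0,0,0.055,-0.5,0,1],[0,0,0,0.055,-0.5,0,1],[0,0,0,0.055,-0.5,0,1],[0,0,0,0.055,-0.5,0,1],[0,0,0,0.055,-0.5,0,1],[0,0,0,0.055,-0.5,0,1],[0,0,0,0.055,-0.5,0,1],[0,0,0,0.055,-0.5,0,1],[0,0,0,0.033,-0.3,0,1]]]'
python3 -m jog '[[[0,0,0,0.022,-0.2,0,1],[0,0,0,0.022,-0.2,0,1],[0,0,0,0,0,0,1]]]'
```

```text
clock: 18.55
position: [548.7, -16.4, 52.5]
tcp_rot: [[0.994, 0.108, 0.001], [0.108, -0.994, 0.001], [0.001, -0.001, -1.0]]
contact_force: [1.2, 4.6, 1.0]
finger_gap: 0.2
grip_force: 2.4
clock: 18.92
position: [549.8, -29.1, 52.4]
tcp_rot: [[0.994, 0.107, 0.0], [0.107, -0.994, -0.001], [0.0, 0.001, -1.0]]
contact_force: [1.5, 0.8, 2.3]
finger_gap: -0.0
grip_force: 1.4
```

```bash
python3 -m jog '[[[0,0,0,0.015,-0.15,0,1],[0,0,0,0.015,-0.15,0,1],[0,0,0,0.01,-0.1,0,1]]]'
python3 -m jog '[[[0,0,0,0.008,-0.08,0,1],[0,0,0,0.008,-0.08,0,1]]]'
```

```text
clock: 19.3
position: [551.0, -40.3, 52.4]
tcp_rot: [[0.994, 0.108, 0.001], [0.108, -0.994, 0.0], [0.001, -0.0, -1.0]]
contact_force: [2.3, 4.6, 1.8]
finger_gap: 0.1
grip_force: 3.0
clock: 19.55
position: [551.5, -45.2, 52.4]
tcp_rot: [[0.994, 0.108, 0.001], [0.108, -0.994, 0.0], [0.001, -0.0, -1.0]]
contact_force: [2.3, 3.9, 1.8]
finger_gap: 0.2
grip_force: 3.0
```

```bash
python3 -m jog '[[[0,0,0,0.005,-0.06,0,1],[0,0,0,0.005,-0.06,0,1]]]'
python3 -m jog '[[[0,0,0,0.005,-0.06,0,1],[0,0,0,0.005,-0.06,0,1]]]'
```

```text
clock: 19.8
position: [551.9, -48.6, 52.4]
tcp_rot: [[0.994, 0.108, 0.001], [0.108, -0.994, 0.001], [0.001, -0.0, -1.0]]
contact_force: [2.9, 10.6, 1.9]
finger_gap: -0.1
grip_force: 5.6
clock: 20.05
position: [551.9, -48.7, 52.4]
tcp_rot: [[0.994, 0.11, 0.0], [0.11, -0.994, 0.004], [0.0, -0.004, -1.0]]
contact_force: [0.6, 18.4, 4.2]
finger_gap: 0.0
grip_force: 9.6
```

The force rose to 18 N and movement stopped at y = -48.7, close to where the stop was expected. I'll hold briefly, back off, lift and check.

```bash
python3 -m jog '[[[0,0,0,0,0,0,1],[0,0,0,0,0,0,1],[0,0,0,-0.05,0.5,0,1],[0,0,0,-0.05,0.5,0,1],[0,0,0,0,0,1,1],[0,0,0,0,0,1,1],[0,0,0,-0.3,0.8,1,1],[0,0,0,-0.3,0.8,1,1],[0,0,0,-0.3,0.8,1,1],[0,0,0,-0.3,0.8,1,1],[0,0,0,0,0,0,1],[0,0,0,0,0,0,1]]]'
python3 - <<'E'
from bench import vision
import cv2
s=vision.read_camera('scene')['image'];t=vision.read_camera('top')['image']
a=cv2.resize(s[160:300,240:380],(500,500),interpolation=cv2.INTER_CUBIC)
cv2.imwrite('pics/c3.png',a);cv2.imwrite('pics/c4.png',cv2.resize(t[180:260,210:390],None,fx=4.4,fy=4.4,interpolation=cv2.INTER_CUBIC))
E
```

```text
clock: 21.55
position: [512.5, 72.6, 231.4]
tcp_rot: [[0.994, 0.107, -0.001], [0.107, -0.994, -0.001], [-0.001, 0.001, -1.0]]
contact_force: [-0.6, -0.5, -0.7]
finger_gap: 0.2
grip_force: 0.0
```

View pics/c3.png

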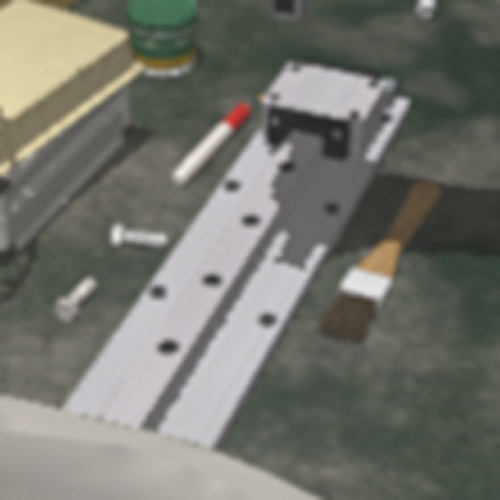

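View pics/c4.png

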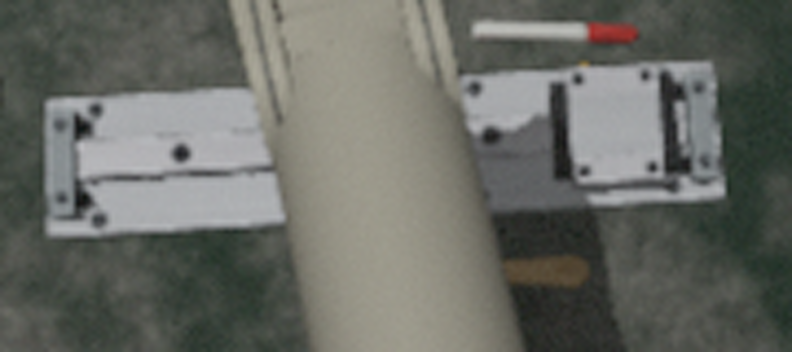

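Both views show the carriage against the bare-end stop (top crop: its end at x = 685, the stop at 690). The brush, marker and bolts are where they lay, and the arm is clear.

```bash
python3 -c "
from bench import sign_off; print(sign_off())"
```

```text
the job is handed in; nothing more can be done
None
```

All four caps are pressed flush, the feeling stroke was made along the rail top at about 5–12 N, and the carriage stands against the bare-end stop; I handed the job in at about 22 s, and no verdict came back.

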